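# Press a heel piece through the guard window

## Task

The loose wooden carriage on the small bench press carries a rubber heel piece. With the fingertips, push the carriage along its rails until it is fully home against the stop, never lifting it. Then reach down through the window in the top of the guard without touching the guard frame, press the lever pad down until its roller bears firmly on the heel piece, and finish while holding it down like that; leave the other things on the bench alone.

Things in the scene. Friction and masses are not known exactly. Their poses are not given: they have to be found in the camera images.
- press: Fixed steel bench press, bed 200 x 130 mm and 10 mm thick. Origin on the bench top under the middle of the bed; x points to its rear (hinge side), y along the slide towards the open left end where the carriage comes out, z up. Two rails along y (tops 22 mm above the bench, inner faces 85 mm apart, centred at x = +5 mm) run on a tongue to y = +165 mm; a stop stands at the other end of the slide, inside the guard.
- guard: Fixed grey guard frame of the press (same origin and axes as the press): posts, bars and a 6 mm top plate spanning x -106 to +90 mm, y -65 to +65 mm, top face 92 mm above the bench. It must not be touched.
- window (a point): Centre of the rectangular window in the guard's top plate, at the top face (92 mm above the bench). The opening is 66 mm along the press's x and 92 mm along its y; axes as the press.
- lever: Steel lever under the guard, hinged at its rear end (origin on the hinge, 52 mm above the bench; at rest its axes are those of the press, and it points along its -x). A light spring holds it up. A roller (20 mm diameter) sits under its middle, 67 mm from the hinge, 8 mm above the heel piece when that is home.
- lever_pad (a point): Centre of the top face of the rubber pad (34 mm along x, 42 mm along y) at the lever's free end, 127 mm from the hinge, straight below the window's centre, 70 mm above the bench at rest. It goes down about 15 mm, against 1 to 2 N, until the roller meets a heel piece that is home; from there it is stiff, and the roller passes about twice any further push on to the heel piece.
- carriage: Loose wooden carriage (about 0.3 kg, 80 x 142 mm, 10 mm thick) lying on the bed between the rails, a black rubber heel piece (74 x 74 x 9 mm) fixed on it. Origin under the heel piece's middle; axes as the press: it slides home along -y of the press. It is home, against the stop, when its origin is at y = 0 of the press; it starts 25 to 50 mm out. Sliding takes about 1 to 3 N.
- push_face (a point): Centre of the outer (+y) face of the carriage's upright wooden push plate, 64 mm wide along x, 10 mm thick, from 20 to 78 mm above the bench; this point is 55 mm above the bench, 100 mm from the carriage's origin along +y. When home, 35 mm outside the guard.
- thread_spool: Bystander: standing wooden spool of brown-red thread, 42 mm diameter, 48 mm high; origin under its middle.
- flat_tin: Bystander: small red flat tin, 63 mm diameter, 19 mm high; origin under its middle.
- rubber_block: Bystander: pale crepe rubber block, 41 x 74 x 30 mm; origin under its middle.
- tin_black: Bystander: black flat tin, 89 mm diameter, 27 mm high; origin under its middle.
- pincers: Bystander: steel pincers lying flat, 78 x 164 x 18 mm; origin under the middle.

How it is judged:
By the outcome, as a careful person would: the job done as asked, in the order asked, and still so for the second after the job is handed in, while the arm keeps its last pose, push and grip.
It also fails if it takes over 42 s, if anything falls off the work surface, if the arm or the gripper's body presses on something with over 40 N, if the wrist force passes 120 N, or if a joint passes its speed limit or range.

## Robot

A 6-joint arm with a two-finger parallel gripper is mounted at the origin on a cart in front of the work surface, level with it; the furniture and walls round the work are solid. World frame = base frame: x ahead of the robot, y to its left, z up, the work surface at z = 0. Lengths are in m, angles in rad, forces in N, time in s.
With the tool pointing down it reaches from about 0.25 to 0.775 m from the base axis. Payload 4 kg.
Tool frame: the origin (TCP) lies on the centre line of the jaws, within the pads' length; the fingertips stand 11 mm ahead of it and the grasp point (between the pads) lies 8 mm behind it (manip.tcp_to_tips is the distance from the TCP to the fingertips, in m); z points along the fingers, y is the line along which they close (so a half turn about z gives the same grasp; the last joint's range is limited). The gripper opens to 94 mm and grips with 3 to 60 N. Pads are 16 mm wide; open, the fingers measure 119 mm over their backs; the gripper's body (75 mm by 177 mm) begins 78 mm behind the grasp point.
Start: joints at [1.071, 0.087, 1.371, -0, 1.684, -0.103], TCP at [0.213, 0.507, 0.185] pointing down, gripper open.
Joint ranges: [-3.1, 3.1], [-0.76, 2.03], [0.27, 2.55], [-1.08, 4.22], [0.17, 2.65], [-2.57, 2.57]. Speed limits (rad/s): [2.79, 2.79, 3.14, 3.14, 3.14, 3.14].

## Interface

Orientations are given as a 3x3 rotation matrix whose columns are the frame's x, y, z axes.
In Python, from rig import manip gives the robot as it stands. The module is installed in compiled form; this text tells all that it offers.
- The arm moves only by the shell command python3 -m jog 'ROWS' [FORCE]. ROWS is JSON, a list of rows, each an object of numbers: "ax", "ay", "az": the turn, a rotation vector about the tool's x, y, z each as a share of pi rad, from -1 to 1; "x", "y", "z": the shift along the tool's x, y, z each as a share of 0.25 m, from -1 to 1; "claw": the opening, from 0 (shut) to 1 (fully open). A call has 1 to 5 rows; each row is the pose to reach, as a shift and turn from the pose commanded when the call began, along the tool's axes at that moment, turning the shorter way round; what a row does not reach only later rows make up. A row lasts 1/10 s, in which the tool goes at most 50 mm and 8.59 degrees, less where a joint would pass 70% of its speed; a pose out of reach is approached as far as the arm can. A call with a number of a shift or a turn outside -1 to 1 is refused whole. A call with a gripper value outside its range is refused whole. The fingers move at their own pace and stop on an object; FORCE is the grip in N (left out, the last holds). Time passes only in rows, so rows that repeat a pose let the fingers close. It gives the time, the measured TCP pose, the force, the opening and the grip force at its end, in the units of the state.
- manip.sense(): the state, without advancing time (a new reading comes with each control period).
- manip.read_camera(name): name is "side" or "top"; returns the picture (400x640x3 uint8, red, green, blue); there is no depth.
- manip.camera_info(name): a dict with "K" (3x3 intrinsics, pixels), "k1" (the pictures are not rectified: a ray, as slopes to the right and down, at radius r is drawn at 1 + k1 r^2 times it, then the intrinsics apply), "R" (3x3) and "t" (3): a world point X has camera coordinates R X + t. Camera axes: x right, y down, z forward; pixel columns grow to the right and rows downward; lengths in m; the calibration is good to about 2 mm. A picture is of the moment at which its call begins. camera_info takes no time and is no camera call.
- manip.close_job(): hands the job in; it is judged then, once.
Trained networks look in the newest picture that a camera, given by its name, has taken for a name from the list of things; names that differ only in an ending like _2 or _b are one class to them, and where a whole thing is asked for, a point or a joint stands for the part that bears it (a point fixed in the world has none). Each returns a list of dicts, best first, with "score" (0 to 1); they miss things now and then, are a little off and sometimes report something else, mostly with a low value. They report only what shows in the picture. A call takes as long as a camera call.
- manip.outline_of(label, camera): "region" (400x640 bool, what is visible of it) and "box" ([left, top, width, height] in pixels, round what is visible of it).
- manip.pinpoint(label, camera): "location" ([column, row] in pixels: a listed point, or the origin of a listed thing).
The state is a dict: "t": time; "qpos": joint angles; "qd": joint speeds; "effort": joint torques, N m; "eef_pos": TCP position; "tcp_rot": TCP orientation; "wrist_force": force on the tool from outside, world axes, zero at the start; "ft_torque": the same for the moment, N m; "finger_gap": finger opening in m; "gripper_force": force on a finger pad.
Only numpy, scipy, OpenCV 4.12 (cv2) and the standard library are available. Lean on these libraries where they do the work, as an engineer would, in place of code of your own. Each camera call takes 0.05 s, during which the arm holds its last target. There are 200 camera calls.

## Working session

There is one attempt and no reset: what is moved stays moved. The work goes in short steps, Python scripts to look and compute and a shell command to move; the robot and the scene stay as the last step left them, time stands still between calls to the robot, and variables do not carry over. Pictures are saved under pics/ and viewed, at most 10 in all, crops included, and the job is handed in when it is done.

```bash
mkdir -p pics; cat > h.py <<'E'
import numpy as np, cv2
from rig import manip
def ray(cam,px):
    c=manip.camera_info(cam);K=np.array(c["K"]);R=np.array(c["R"]);t=np.array(c["t"])
    d=np.array([(px[0]-K[0,2])/K[0,0],(px[1]-K[1,2])/K[1,1]]);u=d.copy()
    for _ in range(30): u=d/(1+c["k1"]*(u@u))
    return -R.T@t, R.T@np.array([u[0],u[1],1])
def atz(cam,px,z):
    o,v=ray(cam,px); return o+v*(z-o[2])/v[2]
def proj(cam,X):
    c=manip.camera_info(cam);K=np.array(c["K"]);p=np.array(c["R"])@np.array(X)+np.array(c["t"])
    u=p[:2]/p[2];u=u*(1+c["k1"]*(u@u));return K[:2,:2]@u+K[:2,2]
def tri(p1,p2):
    (a,u),(b,v)=ray("side",p1),ray("top",p2)
    s=np.linalg.lstsq(np.c_[u,-v],b-a,rcond=None)[0]
    return (a+u*s[0]+b+v*s[1])/2, np.linalg.norm(a+u*s[0]-b-v*s[1])
def save(cam,name):
    im=manip.read_camera(cam);cv2.imwrite("pics/"+name,im[:,:,::-1])
E
python3 - <<'E'
from h import *
np.set_printoptions(precision=4,suppress=True)
for c in("side","top"): save(c,c+"0.png"); i=manip.camera_info(c); print(c,-np.array(i["R"]).T@i["t"])
Z=dict(press=0,window=.092,lever_pad=.07,push_face=.055,carriage=.010,lever=.052,guard=0,thread_spool=0,flat_tin=0,rubber_block=0,tin_black=0,pincers=0)
for n,z in Z.items():
    for c in("side","top"):
        for r in manip.pinpoint(n,c)[:1]: print(n,c,round(r["score"],2),np.array(r["location"]),atz(c,r["location"],z))
s=manip.sense();print(s["t"],s["eef_pos"],s["tcp_rot"],s["wrist_force"])
E
```

```text
side [-0.0355 -0.6571  0.8704]
top [0.3333 0.0699 1.1495]
press side 0.61 [315.2 213.5] [ 0.5303  0.1169 -0.    ]
press top 0.77 [311.7 204.7] [0.5277 0.1135 0.    ]
window side 0.96 [295.5 192.3] [0.4776 0.1234 0.092 ]
window top 0.78 [307.  220.3] [0.4728 0.1229 0.092 ]
lever_pad side 0.69 [293.7 168.2] [0.5439 0.2281 0.07  ]
lever_pad top 0.61 [308.  221.6] [0.4723 0.1215 0.07  ]
push_face side 0.91 [291.6 168.9] [0.5486 0.2455 0.055 ]
push_face top 0.73 [311.9 205.9] [0.5152 0.111  0.055 ]
carriage side 0.94 [307.3 198.3] [0.5423 0.1674 0.01  ]
carriage top 0.56 [295.7 200.5] [0.5391 0.1565 0.01  ]
guard side 0.95 [312.2 216.1] [0.5185 0.1136 0.    ]
guard top 0.9 [310.1 203.2] [0.5321 0.1178 0.    ]
thread_spool side 0.82 [255.1 189.6] [ 0.4584  0.2895 -0.    ]
thread_spool top 0.73 [248.4 226. ] [0.4743 0.2884 0.    ]
flat_tin side 0.86 [313.5 250.4] [0.4507 0.0158 0.    ]
flat_tin top 0.64 [344.8 228. ] [0.4606 0.0251 0.    ]
rubber_block side 0.57 [333.9 167.6] [ 0.6868  0.24   -0.    ]
rubber_block top 0.62 [264.7 152.5] [0.6812 0.2423 0.    ]
tin_black side 0.6 [380.3 287.5] [ 0.5013 -0.1613 -0.    ]
tin_black top 0.94 [413.9 211.6] [ 0.4995 -0.1656  0.    ]
pincers side 0.75 [314.2 212.8] [0.5299 0.1205 0.    ]
pincers top 0.73 [430.4 270.2] [ 0.3394 -0.2     0.    ]
1.3 [0.2126 0.5073 0.1852] [[-0.9223  0.3865  0.0001]
 [ 0.3865  0.9223  0.0001]
 [-0.      0.0001 -1.    ]] [ 0.2558 -0.0402  0.8557]
```

View pics/top0.png

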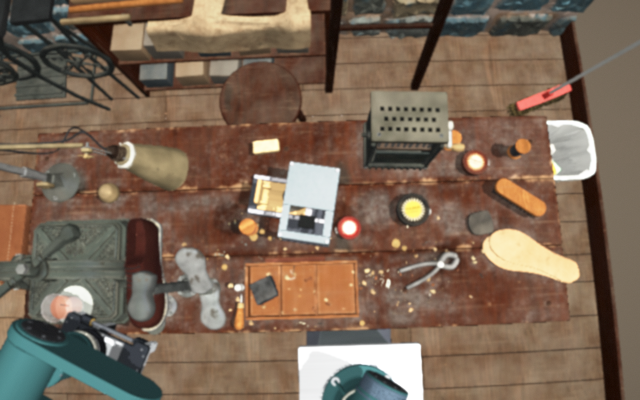

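View pics/side0.png

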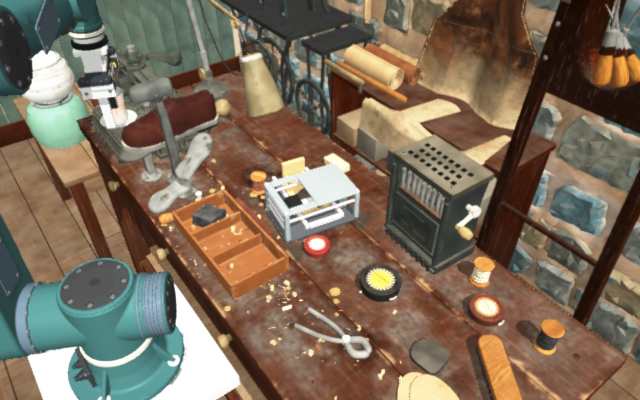

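The top view shows the press guard plate at about (283–340, 162–242), with the carriage sticking out to the left at (250–285, 175–215). The spool is at (248, 227), the red tin at (348, 227) and the arm at lower left. Next I'll zoom in to get the press yaw and the push plate.

```bash
python3 - <<'E'
from h import *
np.set_printoptions(precision=4,suppress=True)
a=cv2.imread("pics/top0.png")[145:255,235:355];b=cv2.imread("pics/side0.png")[145:255,240:370]
a=cv2.resize(a,None,fx=3.3,fy=5,interpolation=3) if 0 else cv2.resize(a,(396,363),interpolation=cv2.INTER_CUBIC)
b=cv2.resize(b,(404,342),interpolation=cv2.INTER_CUBIC)
o=np.zeros((363,800,3),np.uint8);o[:,:396]=a;o[:342,396:]=b;cv2.imwrite("pics/z.png",o)
r=manip.outline_of("guard","top")[0];m=r["region"].astype(np.uint8)
print(r["score"],r["box"],m.sum())
cs,_=cv2.findContours(m,0,2);c=max(cs,key=cv2.contourArea)
P=np.array([atz("top",p[0],.092)[:2] for p in c],np.float32)
print(cv2.minAreaRect(P)); print(np.array(cv2.boxPoints(cv2.minAreaRect(P))))
E
```

```text
0.86 [275.7, 164.2, 62.8, 81.1] 3001
((0.5173618793487549, 0.11875215172767639), (0.13289117813110352, 0.2003106027841568), 80.29518127441406)
[[0.4074 0.0701]
 [0.6049 0.0364]
 [0.6273 0.1674]
 [0.4298 0.2011]]
```

View pics/z.png

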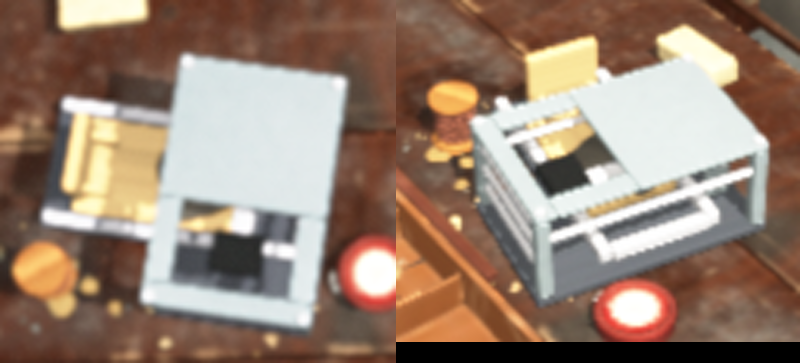

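```bash
cat >> h.py <<'E'
def fit(L,W): # L local, W world 2D rigid
    L=np.array(L);W=np.array(W);l=L-L.mean(0);w=W-W.mean(0)
    a=np.arctan2((l[:,0]*w[:,1]-l[:,1]*w[:,0]).sum(),(l*w).sum())
    R=np.array([[np.cos(a),-np.sin(a)],[np.sin(a),np.cos(a)]]);t=W.mean(0)-R@L.mean(0)
    return a,R,t,np.linalg.norm(L@R.T+t-W,axis=1)
E
python3 - <<'E'
from h import *
np.set_printoptions(precision=4,suppress=True)
cr=lambda p:(p[0]/3.3+235-.35,p[1]/3.3+145-.35)
cs=lambda p:((p[0]-396)/3.11+240-.35,p[1]/3.11+145-.35)
L=[(.09,.065),(.09,-.065),(-.106,-.065),(-.106,.065)]
W=[atz("top",cr(p),.092)[:2] for p in[(183,53),(348,76),(309,330),(143,303)]]
a,R,t,e=fit(L,W);print("top",np.degrees(a),t,e)
S=[atz("side",cs(p),.092)[:2] for p in[(690,57),(769,143),(540,218),(472,120)]]
a2,R2,t2,e2=fit(L,S);print("side",np.degrees(a2),t2,e2)
def loc(cam,p,z): return R.T@(atz(cam,p,z)[:2]-(t if cam=="top" else t2))
for p in[(185,198),(300,214),(290,293),(172,280)]: print("win",loc("top",cr(p),.092))
for p in[(76,110),(64,190),(90,112),(79,193)]: print("plate",loc("top",cr(p),.078))
for p in[(527,50),(597,37)]: print("plate s",loc("side",cs(p),.078))
for p in[(62,98),(42,217)]: print("rail",loc("top",cr(p),.022))
for p in[(216,232),(266,240),(259,278),(210,272)]: print("pad",loc("top",cr(p),.07))
for n,c in(("window","top"),("window","side")):
    print(n,loc(c,manip.pinpoint(n,c)[0]["location"],.092))
print("spool",R.T@(np.array([.4743-.008,.2888])-t))
E
```

```text
top -10.306380782441021 [0.5277 0.1149] [0.001  0.0014 0.0022 0.0015]
side -10.333672764993706 [0.5274 0.1149] [0.0053 0.0022 0.004  0.0017]
win [-0.0221  0.045 ]
win [-0.0214 -0.0441]
win [-0.0824 -0.0456]
win [-0.0859  0.0446]
plate [0.0368 0.1432]
plate [-0.0276  0.1413]
plate [0.0368 0.132 ]
plate [-0.0282  0.1293]
plate s [-0.0226  0.1477]
plate s [0.0377 0.1383]
rail [0.0566 0.1682]
rail [-0.0442  0.1668]
pad [-0.0417  0.0193]
pad [-0.0422 -0.0202]
pad [-0.0723 -0.0194]
pad [-0.0733  0.019 ]
window [-0.0554 -0.002 ]
window [-0.0505 -0.0006]
spool [-0.0915  0.1601]
```

Everything agrees: the press origin is about (0.5276, 0.1149) with yaw -10.3°, the carriage is about 42 mm out, and the window centre is at local (-0.053, 0). First I'll rise, close the fingers and align the yaw.

```bash
python3 -m jog '[{"z":-0.2,"claw":0},{"z":-0.4,"az":-0.03,"claw":0},{"z":-0.5,"az":-0.069,"claw":0},{"z":-0.5,"az":-0.069,"claw":0},{"z":-0.5,"az":-0.069,"claw":0}]' 40
cat >> h.py <<'E'
TH=np.radians(-10.31);PR=np.array([[np.cos(TH),-np.sin(TH),0],[np.sin(TH),np.cos(TH),0],[0,0,1]]);PT=np.array([.5276,.1149,0])
def go(l): # target TCP in press frame -> shift units
    s=manip.sense();Rt=np.array(s["tcp_rot"]);p=np.array(s["eef_pos"])
    print("t",round(s["t"],2),"local",(PR.T@(p-PT)).round(4),"F",(PR.T@np.array(s["wrist_force"])).round(2),"yaw off",np.degrees(np.arctan2(*(PR.T@Rt)[:2,1])).round(2),"gap",s["finger_gap"])
    print("units",(Rt.T@(PT+PR@np.array(l)-p)/.25).round(4))
E
python3 -c "
from h import *
go([.005,.180,.25])"
```

```text
t 1.45 local [-0.3802  0.3297  0.1852] F [-0.19  0.14 -0.05] yaw off 12.43 gap 0.09430373471103501
units [-1.6334 -0.2531 -0.2592]$[0]: bad value
```

```bash
python3 -m jog '[{"ax":0.0,"ay":0.0,"az":0.0,"x":0.0,"y":0.0,"z":-0.2,"claw":0.0},{"ax":0.0,"ay":0.0,"az":-0.03,"x":0.0,"y":0.0,"z":-0.4,"claw":0.0},{"ax":0.0,"ay":0.0,"az":-0.069,"x":0.0,"y":0.0,"z":-0.5,"claw":0.0},{"ax":0.0,"ay":0.0,"az":-0.069,"x":0.0,"y":0.0,"z":-0.5,"claw":0.0},{"ax":0.0,"ay":0.0,"az":-0.069,"x":0.0,"y":0.0,"z":-0.5,"claw":0.0}]' 40
python3 -c "
from h import *
go([.005,.180,.25])"
```

```text
t: 1.95
eef_pos: [0.2127, 0.5075, 0.3103]
tcp_rot: [[-0.984, 0.18, 0.001], [0.18, 0.984, 0.001], [-0.0, 0.001, -1.0]]
wrist_force: [-1.1, 0.1, 0.4]
finger_gap: 0.0576
gripper_force: 0.0
t 1.95 local [-0.3801  0.3299  0.3103] F [-1.14 -0.09  0.41] yaw off 0.08 gap 0.05755837402257271
units [-1.5412 -0.5974  0.2413]
```

All keys are needed. Now I'll cross over at height.

```bash
python3 -m jog '[{"ax":0,"ay":0,"az":0,"x":-0.18,"y":-0.07,"z":0,"claw":0},{"ax":0,"ay":0,"az":0,"x":-0.36,"y":-0.14,"z":0,"claw":0},{"ax":0,"ay":0,"az":0,"x":-0.54,"y":-0.21,"z":0,"claw":0},{"ax":0,"ay":0,"az":0,"x":-0.72,"y":-0.28,"z":0,"claw":0},{"ax":0,"ay":0,"az":0,"x":-0.9,"y":-0.35,"z":0,"claw":0}]' | head -2
python3 -m jog '[{"ax":0,"ay":0,"az":0,"x":-0.18,"y":-0.07,"z":0,"claw":0},{"ax":0,"ay":0,"az":0,"x":-0.36,"y":-0.14,"z":0,"claw":0},{"ax":0,"ay":0,"az":0,"x":-0.5,"y":-0.2,"z":0.05,"claw":0},{"ax":0,"ay":0,"az":0,"x":-0.6,"y":-0.24,"z":0.2,"claw":0},{"ax":0,"ay":0,"az":0,"x":-0.64,"y":-0.25,"z":0.24,"claw":0}]'
python3 -c "
from h import *
go([.005,.180,.058])"
```

```text
t: 2.45
eef_pos: [0.419, 0.3792, 0.3073]
t: 2.95
eef_pos: [0.5641, 0.2877, 0.242]
tcp_rot: [[-0.983, 0.183, -0.012], [0.183, 0.983, -0.005], [0.01, -0.007, -1.0]]
wrist_force: [-0.0, 0.4, -1.2]
finger_gap: 0.0009
gripper_force: 0.0
t 2.95 local [0.0049 0.1766 0.242 ] F [-0.09  0.43 -1.21] yaw off 0.26 gap 0.0009269730923900515
units [-0.0079  0.019   0.7359]
```

```bash
python3 -m jog '[{"ax":0,"ay":0,"az":0,"x":0,"y":0.02,"z":0.15,"claw":0},{"ax":0,"ay":0,"az":0,"x":0,"y":0.02,"z":0.3,"claw":0},{"ax":0,"ay":0,"az":0,"x":0,"y":0.02,"z":0.45,"claw":0},{"ax":0,"ay":0,"az":0,"x":0,"y":0.02,"z":0.6,"claw":0},{"ax":0,"ay":0,"az":0,"x":0,"y":0.02,"z":0.7,"claw":0}]' | head -2
python3 -c "
from h import *
go([.005,.155,.056]); save('side','s1.png'); save('top','t1.png')
a=cv2.imread('pics/top0.png');a=cv2.imread('pics/t1.png')[120:260,220:370];b=cv2.imread('pics/s1.png')[100:240,220:370]
cv2.imwrite('pics/z1.png',cv2.resize(np.hstack([a,b]),(800,373),interpolation=2))
go([.005,.155,.056])"
```

```text
t: 3.45
eef_pos: [0.5621, 0.2958, 0.0707]
t 3.45 local [0.0016 0.1841 0.0707] F [ 0.73  0.42 -0.35] yaw off -0.02 gap 0.00046527311539575886
units [-0.0141 -0.1162  0.0589]
t 3.55 local [0.0002 0.183  0.0687] F [-0.62  0.19 -0.94] yaw off -0.03 gap 0.00012077480257398891
units [-0.0198 -0.1118  0.0515]
```

View pics/z1.png

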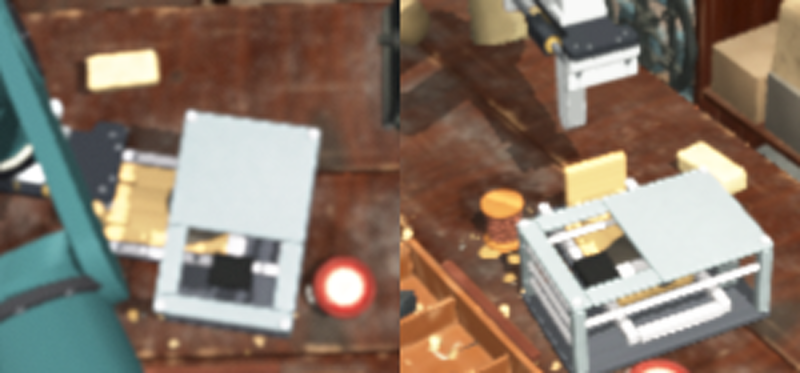

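The side crop shows the closed fingertips at full-image pixel (284, 148), just outside the push plate. I'll check that against the projection.

```bash
python3 -c "
from h import *
for l in ([0,.183,.058],[.005,.142,.078],[.037,.142,.078],[-.027,.142,.078]): print(l,proj('side',PT+PR@np.array(l)),proj('top',PT+PR@np.array(l)))"
```

```text
[0, 0.183, 0.058] [284.73215785 157.48876722] [241.76967792 191.07934147]
[0.005, 0.142, 0.078] [292.42724207 159.0516064 ] [256.00644128 189.94231791]
[0.037, 0.142, 0.078] [303.50010786 155.84850484] [258.16674419 178.00384414]
[-0.027, 0.142, 0.078] [281.17092659 162.30576571] [253.833184   201.99631789]
```

```bash
python3 -c "
from h import *
b=cv2.imread('pics/s1.png')[115:190,250:330]
cv2.imwrite('pics/z2.png',cv2.resize(b,(640,600),interpolation=2))
for z in (.06,.07,.08): print(proj('side',PT+PR@np.array([0,.183,z])))"
```

```text
[284.69826121 156.88394937]
[284.52773098 153.84208574]
[284.35543497 150.77026072]
```

View pics/z2.png

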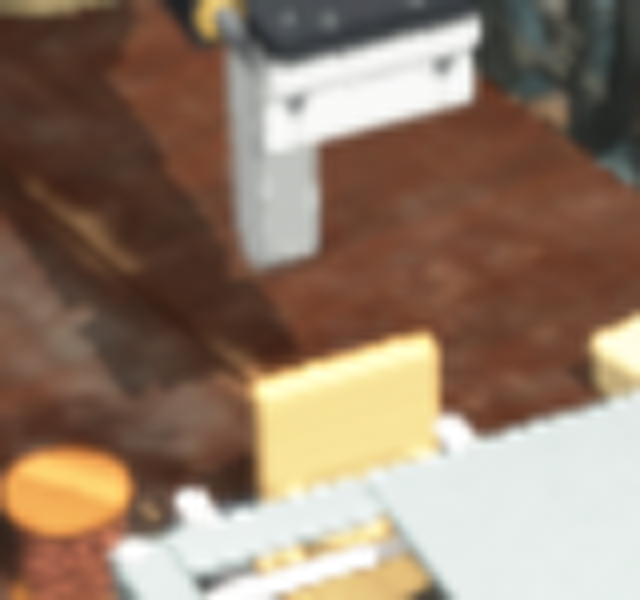

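```bash
python3 -c "
from h import *
print(manip.tcp_to_tips)
s=manip.sense();print(s['eef_pos'],s['t'])
save('side','s2.png')
b=cv2.imread('pics/s2.png')[115:190,250:330]
cv2.imwrite('pics/z3.png',cv2.resize(b,(640,600),interpolation=2))
a=cv2.imread('pics/side0.png')[20:140,50:150]
cv2.imwrite('pics/z4.png',cv2.resize(a,(500,600),interpolation=2))
R0=np.array([[-0.9223,.3865,0],[.3865,.9223,0],[0,0,-1]]);p=np.array([.2126,.5073,.1852])
for y in(-.0535,.0535): print(proj('side',p+R0@np.array([0,y,.011])))
"
```

```text
0.011
[0.56052665 0.2949526  0.06874009] 3.55
[116.2301217  139.95810717]
[117.99017644 116.87128937]
```

View pics/z3.png

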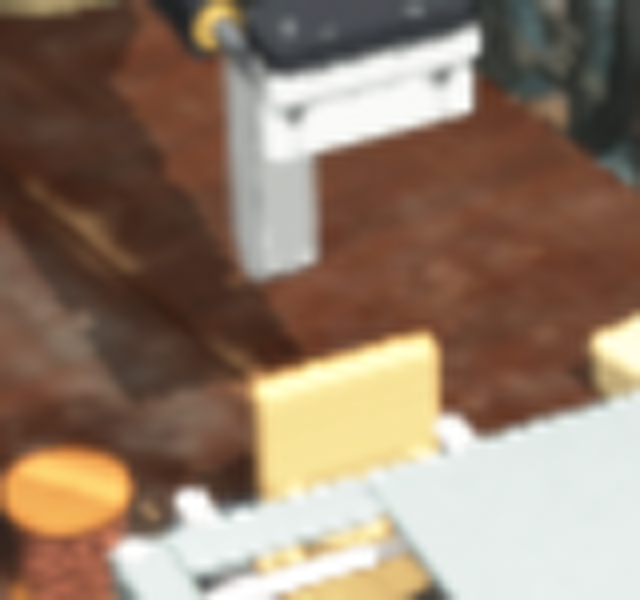

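View pics/z4.png

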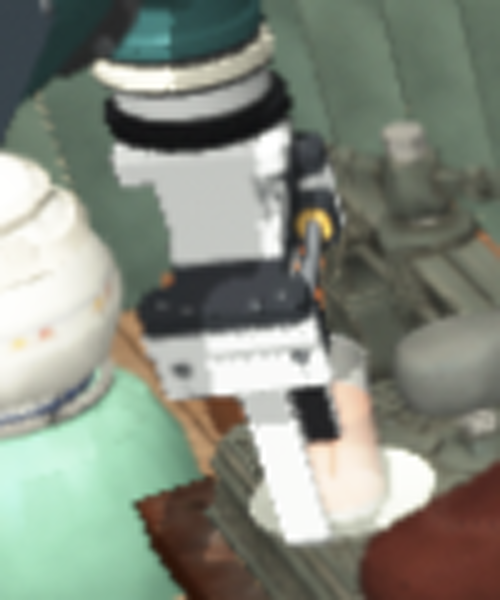

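The side view puts the tip near (285, 149), about 9 px above the projection (285, 157), so either the tips sit higher than nominal or they are shifted. I'll lower to a height that works either way (TCP z about 0.045) and use contact to decide. Meanwhile I'll check the gripper body against the top view.

```bash
python3 -c "
from h import *
s=manip.sense();print(s['tcp_rot'])
for z in(.155,.18,.21):
  for l in([.0375,.0945,z],[-.0375,.0945,z],[.0375+.018,.1295,z]): print(l,proj('top',PT+PR@np.array(l)),proj('side',PT+PR@np.array(l)))
b=cv2.imread('pics/t1.png')[140:220,215:295]
cv2.imwrite('pics/z5.png',cv2.resize(b,(600,600),interpolation=2))
go([.005,.18,.045])
"
```

```text
[[-0.98392546  0.17845529 -0.00666275]
 [ 0.17847375  0.98394203 -0.00228204]
 [ 0.00614851 -0.00343448 -0.9999752 ]]
[0.0375, 0.0945, 0.155] [272.17209769 173.32819517] [311.19354144 140.52738855]
[-0.0375, 0.0945, 0.155] [266.85464128 203.61841472] [283.36119914 148.31036359]
[0.055499999999999994, 0.1295, 0.155] [259.28169768 164.16415135] [311.57001923 131.73707503]
[0.0375, 0.0945, 0.18] [270.75527768 170.80252062] [311.08002539 131.97394717]
[-0.0375, 0.0945, 0.18] [265.2853832  201.81403463] [282.86510543 139.68601965]
[0.055499999999999994, 0.1295, 0.18] [257.55980985 161.42945962] [311.46382779 123.26299242]
[0.0375, 0.0945, 0.21] [268.96098036 167.60339776] [310.93942583 121.39995776]
[-0.0375, 0.0945, 0.21] [263.29630217 199.52652814] [282.25051244 129.01835025]
[0.055499999999999994, 0.1295, 0.21] [255.38014605 157.96702853] [311.33238098 112.79355488]
t 3.6 local [0.0021 0.1841 0.0722] F [ 0.19 -0.05  0.24] yaw off -0.03 gap 0.000925310406709551
units [-0.0125 -0.0159  0.1087]
```

View pics/z5.png

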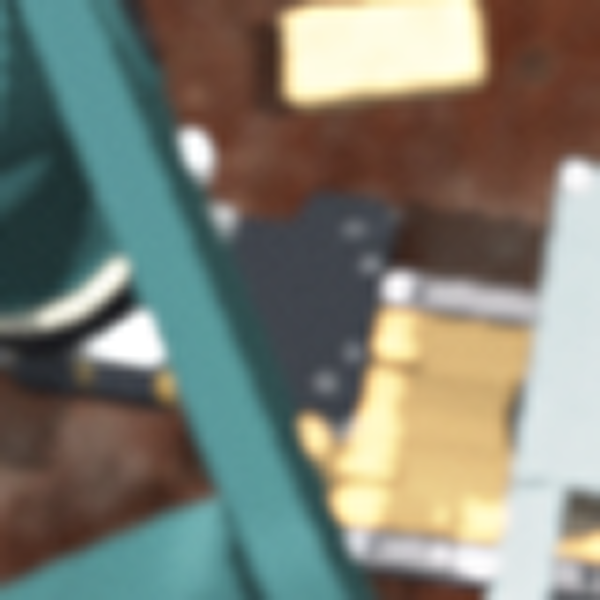

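Horizontally the gripper body matches: top view (268, 167) and (261, 197) against predicted (269, 168) and (263, 199). Only height is uncertain. Next I'll descend, then push.

```bash
python3 -m jog '[{"ax":0,"ay":0,"az":0,"x":-0.01,"y":0,"z":0.05,"claw":0},{"ax":0,"ay":0,"az":0,"x":-0.01,"y":0,"z":0.09,"claw":0},{"ax":0,"ay":0,"az":0,"x":-0.01,"y":-0.03,"z":0.09,"claw":0},{"ax":0,"ay":0,"az":0,"x":-0.01,"y":-0.06,"z":0.09,"claw":0},{"ax":0,"ay":0,"az":0,"x":-0.01,"y":-0.08,"z":0.09,"claw":0}]' >/dev/null
python3 -c "
from h import *
go([.005,.1545,.045])"
for i in 1; do python3 -m jog '[{"ax":0,"ay":0,"az":0,"x":0,"y":-0.02,"z":0,"claw":0},{"ax":0,"ay":0,"az":0,"x":0,"y":-0.04,"z":0,"claw":0},{"ax":0,"ay":0,"az":0,"x":0,"y":-0.06,"z":0,"claw":0},{"ax":0,"ay":0,"az":0,"x":0,"y":-0.08,"z":0,"claw":0},{"ax":0,"ay":0,"az":0,"x":0,"y":-0.08,"z":0,"claw":0}]'; done
python3 -c "
from h import *
go([.005,.1125,.045])"
```

```text
t 4.1 local [0.0078 0.1639 0.0536] F [-1.33  0.39  0.79] yaw off 0.04 gap 0.0007628130090457989
units [ 0.0113 -0.0376  0.0342]
t: 4.6
eef_pos: [0.5609, 0.2555, 0.0531]
tcp_rot: [[-0.984, 0.18, 0.001], [0.18, 0.984, 0.0], [-0.001, 0.0, -1.0]]
wrist_force: [0.8, -0.0, 1.8]
finger_gap: 0.0003
gripper_force: 0.5
t 4.6 local [0.0076 0.1443 0.0531] F [0.83 0.11 1.8 ] yaw off 0.03 gap 0.00031955989373504574
units [ 0.0102 -0.1272  0.0325]
```

```bash
python3 -c "
from h import *
save('side','s3.png')
for i in (0,1): print(manip.pinpoint('push_face','side')[:1],manip.pinpoint('carriage','side')[:1])
for y in(.142,.132,.122,.1):print(y,proj('side',PT+PR@np.array([.005,y,.055])))
a=cv2.imread('pics/s2.png')[140:190,270:320].astype(int);b=cv2.imread('pics/s3.png')[140:190,270:320].astype(int)
# yellow plate top edge rows per column
for im in(a,b):
  h=cv2.cvtColor(im.astype(np.uint8),cv2.COLOR_BGR2HSV);m=(h[...,0]>15)&(h[...,0]<32)&(h[...,1]>60)&(h[...,2]>170)
  print([(c+270,140+int(np.argmax(m[:,c]))) for c in range(14,34,3)])
go([.005,.1125,.045])
"
```

```text
[{'location': [292.2, 168.4], 'score': 0.7}] [{'location': [309.3, 201.0], 'score': 0.93}]
[{'location': [292.2, 168.4], 'score': 0.7}] [{'location': [309.3, 201.0], 'score': 0.93}]
0.142 [292.73581999 166.10274971]
0.132 [294.29913425 168.15209976]
0.122 [295.87790918 170.22171437]
0.1 [299.4068213  174.84775173]
[(284, 162), (287, 161), (290, 160), (293, 159), (296, 158), (299, 157), (302, 157)]
[(284, 163), (287, 162), (290, 161), (293, 161), (296, 160), (299, 159), (302, 158)]
t 4.85 local [0.0074 0.1446 0.0528] F [-0.02  0.23  1.42] yaw off -0.01 gap 0.0007766823518681922
units [ 0.0098 -0.1285  0.0312]
```

The plate edge has moved about 1–2 rows, so the push is working. Continuing.

```bash
python3 -m jog '[{"ax":0,"ay":0,"az":0,"x":0,"y":-0.02,"z":0,"claw":0},{"ax":0,"ay":0,"az":0,"x":0,"y":-0.04,"z":0,"claw":0},{"ax":0,"ay":0,"az":0,"x":0,"y":-0.06,"z":0,"claw":0},{"ax":0,"ay":0,"az":0,"x":0,"y":-0.08,"z":0,"claw":0},{"ax":0,"ay":0,"az":0,"x":0,"y":-0.1,"z":0,"claw":0}]' | grep -E "t:|force"
python3 -c "
from h import *
go([.005,.1125,.045])"
python3 -m jog '[{"ax":0,"ay":0,"az":0,"x":0,"y":-0.01,"z":0,"claw":0},{"ax":0,"ay":0,"az":0,"x":0,"y":-0.02,"z":0,"claw":0},{"ax":0,"ay":0,"az":0,"x":0,"y":-0.02,"z":0,"claw":0}]'| grep -E "t:|force"
python3 -c "
from h import *
go([.005,.1125,.045])"
```

```text
t: 5.35
tcp_rot: [[-0.984, 0.179, 0.0], [0.179, 0.984, 0.0], [-0.0, 0.0, -1.0]]
wrist_force: [0.6, 2.3, 0.8]
gripper_force: 1.3
t 5.35 local [0.0073 0.1193 0.0528] F [0.18 2.37 0.83] yaw off 0.01 gap 0.000508440680250844
units [ 0.0091 -0.0272  0.0311]
t: 5.65
tcp_rot: [[-0.984, 0.179, -0.0], [0.179, 0.984, -0.0], [-0.0, -0.0, -1.0]]
wrist_force: [0.2, 1.6, 1.7]
gripper_force: 1.0
t 5.65 local [0.0074 0.1141 0.0527] F [-0.05  1.64  1.67] yaw off 0.03 gap 0.00018379177475390403
units [ 0.0095 -0.0063  0.031 ]
```

Sliding at about 2 N. I'll continue in small steps until the stop.

```bash
python3 -m jog '[{"ax":0,"ay":0,"az":0,"x":0,"y":-0.008,"z":0,"claw":0},{"ax":0,"ay":0,"az":0,"x":0,"y":-0.016,"z":0,"claw":0},{"ax":0,"ay":0,"az":0,"x":0,"y":-0.016,"z":0,"claw":0}]'| grep -E "t:|wrist_force"
python3 -c "
from h import *
go([.005,.1125,.045])"
python3 -m jog '[{"ax":0,"ay":0,"az":0,"x":0,"y":-0.008,"z":0,"claw":0},{"ax":0,"ay":0,"az":0,"x":0,"y":-0.016,"z":0,"claw":0},{"ax":0,"ay":0,"az":0,"x":0,"y":-0.016,"z":0,"claw":0}]'| grep -E "t:|wrist_force"
python3 -c "
from h import *
go([.005,.1125,.045])"
```

```text
t: 5.95
tcp_rot: [[-0.984, 0.179, 0.0], [0.179, 0.984, -0.0], [-0.0, -0.0, -1.0]]
wrist_force: [0.0, 1.7, 1.5]
t 5.95 local [0.0073 0.1104 0.0528] F [-0.29  1.67  1.48] yaw off 0.01 gap 0.00045863643556373146
units [0.0094 0.0082 0.031 ]
t: 6.25
tcp_rot: [[-0.984, 0.178, -0.0], [0.178, 0.984, 0.005], [0.001, 0.005, -1.0]]
wrist_force: [-0.3, 8.1, 2.0]
t 6.25 local [0.0066 0.109  0.053 ] F [-1.74  7.88  1.98] yaw off -0.03 gap -0.0001821446612436517
units [0.0064 0.0139 0.032 ]
```

A sharp rise to 8 N at the expected place suggests the stop. I'll press slightly more to confirm it, then check by picture.

```bash
python3 -m jog '[{"ax":0,"ay":0,"az":0,"x":0,"y":-0.006,"z":0,"claw":0},{"ax":0,"ay":0,"az":0,"x":0,"y":-0.01,"z":0,"claw":0},{"ax":0,"ay":0,"az":0,"x":0,"y":-0.01,"z":0,"claw":0}]'| grep -E "t:|wrist_force"
python3 -c "
from h import *
go([.005,.15,.045])
save('side','s4.png')
print(manip.pinpoint('push_face','side')[:1],manip.pinpoint('carriage','side')[:1],manip.pinpoint('carriage','top')[:1])
for y in(.11,.1,.09):print(y,proj('side',PT+PR@np.array([-.027,y,.078])),proj('side',PT+PR@np.array([.037,y,.078])))
a=cv2.imread('pics/s4.png')[115:235,240:370]
cv2.imwrite('pics/z6.png',cv2.resize(a,(650,600),interpolation=2))
"
```

```text
t: 6.55
tcp_rot: [[-0.984, 0.178, 0.001], [0.178, 0.984, 0.009], [0.0, 0.009, -1.0]]
wrist_force: [0.2, 11.2, 2.5]
t 6.55 local [0.0065 0.1086 0.0537] F [-1.78 11.08  2.5 ] yaw off -0.08 gap 0.0005296475403951301
units [0.0056 0.1655 0.0364]
[{'location': [297.7, 177.3], 'score': 0.89}] [{'location': [313.9, 208.3], 'score': 0.89}] [{'location': [296.2, 202.5], 'score': 0.92}]
0.11 [286.14248403 169.0079127 ] [308.74691616 162.33614263]
0.1 [287.72931207 171.14715618] [310.42115353 164.40621837]
0.09 [289.33239372 173.30833303] [312.11232098 166.49717497]
```

View pics/z6.png

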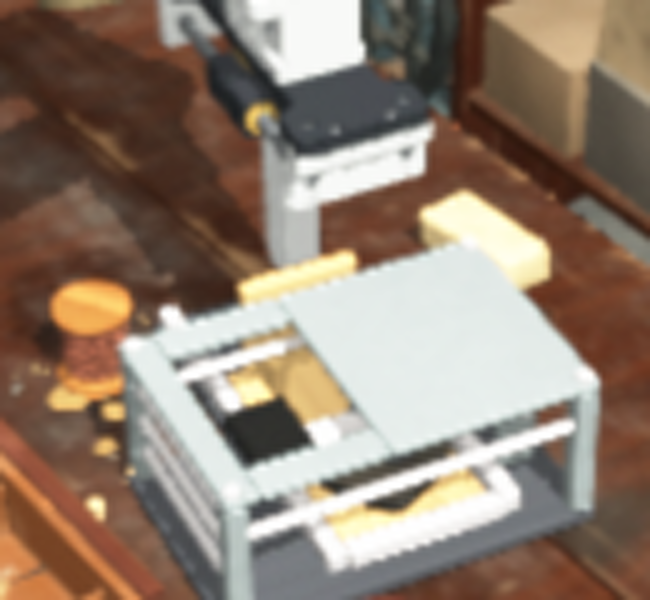

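The plate's top corners are at about (288, 172) and (311, 166). That matches y = 0.10, so the carriage is home against the stop. I'll back off before rising, so friction can't lift it.

```bash
python3 -m jog '[{"ax":0,"ay":0,"az":0,"x":0,"y":0.05,"z":0,"claw":0},{"ax":0,"ay":0,"az":0,"x":0,"y":0.12,"z":0,"claw":0},{"ax":0,"ay":0,"az":0,"x":0,"y":0.12,"z":-0.15,"claw":0},{"ax":0,"ay":0,"az":0,"x":0,"y":0.12,"z":-0.32,"claw":0},{"ax":0,"ay":0,"az":0,"x":0,"y":0.12,"z":-0.5,"claw":0}]'| grep -E "t:|wrist_force"
python3 -c "
from h import *
go([-.053,0,.16])"
```

```text
t: 7.25
tcp_rot: [[-0.984, 0.179, -0.004], [0.179, 0.984, -0.003], [0.003, -0.003, -1.0]]
wrist_force: [1.3, -0.0, -0.7]
t 7.25 local [0.0065 0.1338 0.1771] F [ 1.27  0.22 -0.68] yaw off 0.01 gap 0.0003956232565816916
units [ 0.2377 -0.535   0.0709]
```

```bash
python3 -m jog '[{"ax":0,"ay":0,"az":0,"x":0.06,"y":-0.14,"z":0,"claw":0},{"ax":0,"ay":0,"az":0,"x":0.12,"y":-0.28,"z":0,"claw":0},{"ax":0,"ay":0,"az":0,"x":0.18,"y":-0.42,"z":0,"claw":0},{"ax":0,"ay":0,"az":0,"x":0.238,"y":-0.535,"z":0,"claw":0},{"ax":0,"ay":0,"az":0,"x":0.238,"y":-0.535,"z":0,"claw":0}]'| grep -E "t:|wrist_force"
python3 -m jog '[{"ax":0,"ay":0,"az":0,"x":0,"y":0,"z":0,"claw":0},{"ax":0,"ay":0,"az":0,"x":0,"y":0,"z":0,"claw":0}]' >/dev/null
python3 -c "
from h import *
go([-.053,0,.12])
print(manip.pinpoint('window','side')[:1],manip.pinpoint('carriage','side')[:1],manip.pinpoint('push_face','side')[:1])
save('side','s5.png');save('top','t5.png')
a=cv2.imread('pics/s5.png')[105:225,240:370];b=cv2.imread('pics/t5.png')[145:255,245:365]
cv2.imwrite('pics/z7.png',np.hstack([cv2.resize(a,(400,369),interpolation=2),cv2.resize(b,(400,369),interpolation=2)]))
go([-.053,0,.12])
"
```

```text
t: 7.75
tcp_rot: [[-0.983, 0.182, -0.002], [0.182, 0.983, -0.002], [0.001, -0.003, -1.0]]
wrist_force: [-0.5, 0.4, -0.0]
t 7.95 local [-0.0518  0.001   0.1774] F [0.03 0.02 0.44] yaw off -0.02 gap 0.00018255247939746763
units [ 0.0047 -0.004   0.2297]
[{'location': [292.4, 201.3], 'score': 0.52}] [{'location': [313.9, 208.3], 'score': 0.89}] [{'location': [297.7, 177.3], 'score': 0.89}]
t 8.2 local [-0.052   0.001   0.1774] F [-0.61 -0.24  0.07] yaw off -0.05 gap 0.0001157299654647971
units [ 0.0038 -0.0038  0.2295]
```

View pics/z7.png

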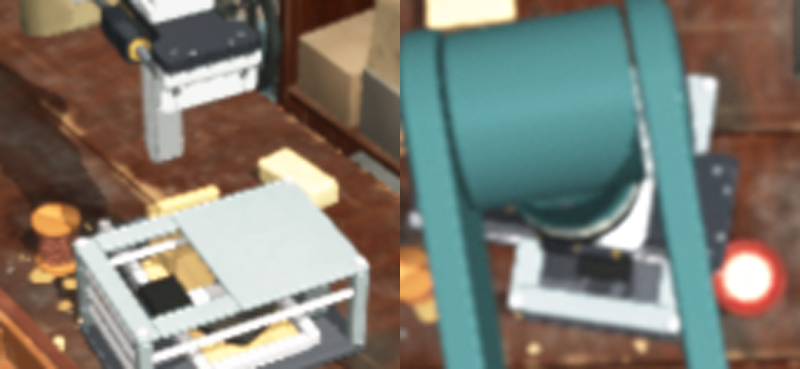

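The side view shows the closed fingertips at about (293, 157) above the window, the carriage still home and the frame untouched. I'll check the lateral position numerically before descending.

```bash
python3 -c "
from h import *
for z in(.166,.18,.19,.2):print(z,proj('side',PT+PR@np.array([-.053,.001,z])))
# gripper -y end corners in top crop: (737,155),(722,262 approx)
for p in [(737,157),(722,262)]:
  q=(245+(p[0]-400)/3.333,145+p[1]/3.354)
  for z in(.316,.345): print(q,z,(PR.T@(atz('top',q,z)-PT)).round(4))
"
```

```text
0.166 [293.2731733  167.26343805]
0.18 [293.06028866 162.30734733]
0.19 [292.90599359 158.7178283 ]
0.2 [292.74979568 155.08623491]
(346.11011101110114, 191.8097793679189) 0.316 [-0.0141 -0.0868  0.316 ]
(346.11011101110114, 191.8097793679189) 0.345 [-0.02   -0.0865  0.345 ]
(341.6096609660966, 223.11568276684557) 0.316 [-0.0778 -0.0868  0.316 ]
(341.6096609660966, 223.11568276684557) 0.345 [-0.0815 -0.0866  0.345 ]
```

```bash
python3 -m jog '[{"ax":0,"ay":0,"az":0,"x":0.005,"y":-0.004,"z":0.08,"claw":0},{"ax":0,"ay":0,"az":0,"x":0.005,"y":-0.004,"z":0.17,"claw":0},{"ax":0,"ay":0,"az":0,"x":0.005,"y":-0.004,"z":0.26,"claw":0},{"ax":0,"ay":0,"az":0,"x":0.005,"y":-0.004,"z":0.31,"claw":0},{"ax":0,"ay":0,"az":0,"x":0.005,"y":-0.004,"z":0.31,"claw":0}]'| grep -E "t:|wrist_force"
python3 -c "
from h import *
go([-.053,0,.08])"
python3 -m jog '[{"ax":0,"ay":0,"az":0,"x":0,"y":0,"z":0.02,"claw":0},{"ax":0,"ay":0,"az":0,"x":0,"y":0,"z":0.04,"claw":0},{"ax":0,"ay":0,"az":0,"x":0,"y":0,"z":0.06,"claw":0},{"ax":0,"ay":0,"az":0,"x":0,"y":0,"z":0.06,"claw":0}]'| grep -E "t:|wrist_force"
python3 -c "
from h import *
go([-.053,0,.08]);save('side','s6.png')
im=cv2.imread('pics/s6.png');print(im[150:212:3,292].sum(1))"
```

```text
t: 8.7
tcp_rot: [[-0.984, 0.179, -0.005], [0.179, 0.984, -0.001], [0.004, -0.001, -1.0]]
wrist_force: [-0.6, -0.9, 0.1]
t 8.7 local [-0.0549 -0.0009  0.0979] F [-0.46 -1.    0.15] yaw off -0.01 gap 0.0005446153243749856
units [-0.0078  0.0038  0.0717]
t: 9.1
tcp_rot: [[-0.984, 0.179, -0.001], [0.179, 0.984, -0.0], [0.001, -0.0, -1.0]]
wrist_force: [0.7, 0.5, -0.1]
t 9.1 local [-0.0537 -0.0007  0.0848] F [ 0.58  0.57 -0.09] yaw off 0.01 gap 0.0008657234460854144
units [-0.0026  0.0027  0.0193]
[708 208 148 238 156 292 480 516 501 611 522 502 511 551 528 279 141 141
 148 489 711]
```

```bash
for k in 1; do python3 -m jog '[{"ax":0,"ay":0,"az":0,"x":0,"y":0,"z":0.015,"claw":0},{"ax":0,"ay":0,"az":0,"x":0,"y":0,"z":0.03,"claw":0},{"ax":0,"ay":0,"az":0,"x":0,"y":0,"z":0.03,"claw":0}]'| grep -E "t:|wrist_force"; done
python3 -m jog '[{"ax":0,"ay":0,"az":0,"x":0,"y":0,"z":0.015,"claw":0},{"ax":0,"ay":0,"az":0,"x":0,"y":0,"z":0.03,"claw":0},{"ax":0,"ay":0,"az":0,"x":0,"y":0,"z":0.03,"claw":0}]'| grep -E "t:|eef|wrist_force"
python3 -m jog '[{"ax":0,"ay":0,"az":0,"x":0,"y":0,"z":0.015,"claw":0},{"ax":0,"ay":0,"az":0,"x":0,"y":0,"z":0.03,"claw":0},{"ax":0,"ay":0,"az":0,"x":0,"y":0,"z":0.03,"claw":0}]'| grep -E "t:|eef|wrist_force"
python3 -c "
from h import *
go([-.053,0,.06])
print(manip.pinpoint('lever_pad','side')[:1],[proj('side',PT+PR@np.array([-.053,0,z])) for z in(.07,.055)])"
```

```text
t: 9.45
tcp_rot: [[-0.984, 0.179, -0.001], [0.179, 0.984, -0.0], [0.001, -0.0, -1.0]]
wrist_force: [0.4, 0.1, 0.3]
t: 9.75
eef_pos: [0.4744, 0.1238, 0.0694]
tcp_rot: [[-0.984, 0.179, -0.001], [0.179, 0.984, -0.0], [0.001, -0.0, -1.0]]
wrist_force: [-0.1, 0.1, 0.5]
t: 10.05
eef_pos: [0.4744, 0.1238, 0.0619]
tcp_rot: [[-0.984, 0.179, -0.001], [0.179, 0.984, -0.0], [0.001, -0.0, -1.0]]
wrist_force: [-0.1, 0.5, -0.2]
t 10.05 local [-0.0539 -0.0008  0.0619] F [-0.22  0.42 -0.22] yaw off 0.01 gap 0.0005899891355262117
units [-0.0037  0.0032  0.0076]
[{'location': [294.5, 200.7], 'score': 0.7}] [array([294.8138893 , 199.46291668]), array([295.01307532, 204.15953789])]
```

No contact yet, which matches the tips being about 27 mm higher than nominal. I expect the pad near TCP z of about 0.054.

```bash
python3 -m jog '[{"ax":0,"ay":0,"az":0,"x":0,"y":0,"z":0.015,"claw":0},{"ax":0,"ay":0,"az":0,"x":0,"y":0,"z":0.03,"claw":0},{"ax":0,"ay":0,"az":0,"x":0,"y":0,"z":0.03,"claw":0}]'| grep -E "t:|eef|wrist_force"
python3 -m jog '[{"ax":0,"ay":0,"az":0,"x":0,"y":0,"z":0.015,"claw":0},{"ax":0,"ay":0,"az":0,"x":0,"y":0,"z":0.03,"claw":0},{"ax":0,"ay":0,"az":0,"x":0,"y":0,"z":0.03,"claw":0}]'| grep -E "t:|eef|wrist_force"
python3 -c "
from h import *
go([-.053,0,.05])
print(manip.pinpoint('lever_pad','side')[:1])"
python3 -m jog '[{"ax":0,"ay":0,"az":0,"x":0,"y":0,"z":0.008,"claw":0},{"ax":0,"ay":0,"az":0,"x":0,"y":0,"z":0.016,"claw":0},{"ax":0,"ay":0,"az":0,"x":0,"y":0,"z":0.016,"claw":0}]'| grep -E "t:|eef|wrist_force"
python3 -c "
from h import *
go([-.053,0,.05])
print(manip.pinpoint('lever_pad','side')[:1])"
```

```text
t: 10.4
eef_pos: [0.4744, 0.1238, 0.0544]
tcp_rot: [[-0.984, 0.179, -0.001], [0.179, 0.984, -0.0], [0.001, -0.0, -1.0]]
wrist_force: [-0.7, 0.4, 0.2]
t: 10.7
eef_pos: [0.4746, 0.1238, 0.0471]
tcp_rot: [[-0.984, 0.179, -0.001], [0.179, 0.984, 0.0], [0.001, -0.0, -1.0]]
wrist_force: [-0.6, 0.2, 0.4]
t 10.7 local [-0.0537 -0.0007  0.0471] F [-0.62  0.13  0.38] yaw off 0.0 gap 0.0004347890212818665
units [-0.0029  0.0027 -0.0115]
[{'location': [294.5, 200.7], 'score': 0.7}]
t: 11.05
eef_pos: [0.4748, 0.1239, 0.0434]
tcp_rot: [[-0.984, 0.179, -0.0], [0.179, 0.984, 0.0], [0.0, 0.0, -1.0]]
wrist_force: [-1.4, 0.5, 0.6]
t 11.05 local [-0.0536 -0.0006  0.0434] F [-1.44  0.25  0.56] yaw off 0.0 gap 0.0002751984273010908
units [-0.0024  0.0023 -0.0262]
[{'location': [294.5, 200.7], 'score': 0.7}]
```

```bash
python3 -c "
from h import *
save('side','s7.png');print([(r['location'],r['score']) for n in('lever_pad','push_face','carriage') for r in manip.pinpoint(n,'side')[:1]])
a=cv2.imread('pics/s6.png').astype(int);b=cv2.imread('pics/s7.png').astype(int)
for c in (288,292,297,300): print(c,'\n',a[184:220:2,c].sum(1),'\n',b[184:220:2,c].sum(1))"
python3 -m jog '[{"ax":0,"ay":0,"az":0,"x":0,"y":0,"z":0.008,"claw":0},{"ax":0,"ay":0,"az":0,"x":0,"y":0,"z":0.016,"claw":0},{"ax":0,"ay":0,"az":0,"x":0,"y":0,"z":0.016,"claw":0}]'| grep -E "t:|eef|wrist_force"
```

```text
[([296.2, 201.0], 0.49), ([311.9, 208.3], 0.59)]
288 
 [372 550 360 542 561 530 319 142 140 123 115 201 484 683 707 687 589 581] 
 [374 537 385 540 552 518 580 479 103  92  91 131 447 686 707 688 589 581]
292 
 [486 511 528 543 528 491 154 141 144 143 148 203 721 711 705 495 225 340] 
 [490 505 519 495 510 520 509 503 497 482 200 202 722 712 707 497 229 344]
297 
 [568 569 562 483 495 454 237 146 143 144 173 640 707 708 680 496 386 758] 
 [632 725 539 730 735 588 571 571 567 350 172 643 707 710 682 499 389 758]
300 
 [448 474 552 538 530 541 548 461 317 146 369 703 709 708 624 613 702 755] 
 [736 683 707 742 703 559 568 583 602 296 374 703 709 709 627 615 702 755]
t: 11.6
eef_pos: [0.4749, 0.1239, 0.0394]
tcp_rot: [[-0.984, 0.179, -0.0], [0.179, 0.984, 0.0], [0.0, 0.0, -1.0]]
wrist_force: [-1.1, 1.1, 1.6]
```

The tip is now on the pad and the spring force is starting to rise. Continuing in small steps towards the stiff stop.

```bash
J='python3 -m jog'; python3 -m jog '[{"ax":0,"ay":0,"az":0,"x":0,"y":0,"z":0.008,"claw":0},{"ax":0,"ay":0,"az":0,"x":0,"y":0,"z":0.016,"claw":0},{"ax":0,"ay":0,"az":0,"x":0,"y":0,"z":0.016,"claw":0}]'| grep -E "t:|eef|wrist_force"
python3 -m jog '[{"ax":0,"ay":0,"az":0,"x":0,"y":0,"z":0.008,"claw":0},{"ax":0,"ay":0,"az":0,"x":0,"y":0,"z":0.012,"claw":0},{"ax":0,"ay":0,"az":0,"x":0,"y":0,"z":0.012,"claw":0}]'| grep -E "t:|eef|wrist_force"
```

```text
t: 11.9
eef_pos: [0.4748, 0.1239, 0.0358]
tcp_rot: [[-0.984, 0.179, -0.0], [0.179, 0.984, 0.0], [0.0, 0.0, -1.0]]
wrist_force: [-1.8, 0.7, 3.0]
t: 12.2
eef_pos: [0.475, 0.124, 0.0352]
tcp_rot: [[-0.984, 0.179, 0.001], [0.179, 0.984, 0.0], [-0.0, 0.0, -1.0]]
wrist_force: [-5.9, 0.9, 13.6]
```

```bash
python3 -m jog '[{"ax":0,"ay":0,"az":0,"x":0,"y":0,"z":0.008,"claw":0},{"ax":0,"ay":0,"az":0,"x":0,"y":0,"z":0.008,"claw":0}]'| grep -E "t:|eef|wrist_force"
python3 -c "
from h import *
save('side','s8.png')
b=cv2.imread('pics/s8.png').astype(int)
for c in (288,292,297,300): print(c,b[184:212:2,c].sum(1))"
```

```text
t: 12.4
eef_pos: [0.475, 0.124, 0.0349]
tcp_rot: [[-0.984, 0.179, 0.001], [0.179, 0.984, 0.0], [-0.001, 0.0, -1.0]]
wrist_force: [-9.8, -0.6, 21.6]
288 [375 540 386 540 554 519 564 609 541 154  92 122 448 687]
292 [329 466 513 495 505 487 504 502 493 496 481 333 721 712]
297 [185 327 738 651 666 744 709 571 571 573 607 653 709 710]
300 [188 548 733 683 739 737 606 616 581 578 566 704 710 710]
```

The force is now stiff: 3 → 13.6 → 21.6 N within about 1 mm, after some 12–15 mm of soft travel. So the roller bears on the heel. I'll relieve some of the sideways friction and check that everything holds.

```bash
python3 -m jog '[{"ax":0,"ay":0,"az":0,"x":0.004,"y":0,"z":0,"claw":0},{"ax":0,"ay":0,"az":0,"x":0.008,"y":0,"z":0,"claw":0},{"ax":0,"ay":0,"az":0,"x":0.008,"y":0,"z":0,"claw":0},{"ax":0,"ay":0,"az":0,"x":0.008,"y":0,"z":0,"claw":0},{"ax":0,"ay":0,"az":0,"x":0.008,"y":0,"z":0,"claw":0}]'| grep -E "t:|eef|wrist_force"
python3 -c "
from h import *
save('side','s9.png')
for n in('push_face','carriage','thread_spool','flat_tin','rubber_block'): print(n,[(r['location'],r['score']) for r in manip.pinpoint(n,'side')[:1]])
for s in('s4','s9'):
  h=cv2.cvtColor(cv2.imread('pics/%s.png'%s)[155:190,280:320],cv2.COLOR_BGR2HSV);m=(h[...,0]>15)&(h[...,0]<32)&(h[...,1]>60)&(h[...,2]>170)
  print([155+int(np.argmax(m[:,c])) for c in range(9,32,3)])
go([-.053,0,.035])"
```

```text
t: 12.95
eef_pos: [0.475, 0.124, 0.035]
tcp_rot: [[-0.984, 0.179, 0.005], [0.179, 0.984, -0.0], [-0.005, 0.001, -1.0]]
wrist_force: [-6.0, -1.6, 17.6]
push_face []
carriage [([311.2, 209.3], 0.94)]
thread_spool [([256.4, 191.1], 0.68)]
flat_tin [([315.2, 250.5], 0.88)]
rubber_block [([338.0, 172.4], 0.8)]
[171, 170, 169, 168, 167, 166, 165, 165]
[155, 155, 155, 155, 155, 155, 155, 155]
t 13.25 local [-0.0534 -0.0005  0.035 ] F [-5.38 -2.46 18.55] yaw off 0.0 gap 0.000588241419363653
units [-0.0015  0.0018 -0.0001]
```

```bash
python3 -c "
from h import *
print(manip.close_job())"
```

```text
the job is handed in; nothing more can be done
None
```

I handed the job in at about 13 s with the carriage pushed home against the stop and the lever pad held down at about 18 N, so the roller bears firmly on the heel piece. I saw no sign of touching the guard or the other things on the bench, but the gripper hid the push plate at the end, so I last confirmed it was home just before the press.

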